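# Stand the cutting board up against the pegboard

## Task

The long cutting board lies flat on the black slab, its plain end poking towards the pegboard wall: stand it up out of the way. Its plain end goes down on the bench in the gap between the dark stop strip and the baseboard, so that the foot cannot slide out, and the end with the hanging hole leans squarely back on the pegboard, left there by itself. Leave the other things on the bench where they are.

Things in the scene. Friction and masses are not known exactly. Their poses are not given: they have to be found in the camera images.
- board_center (a point): Centre of the long cutting board, a loose plywood plank 300 long x 100 wide x 12 thick (0.2 to 0.45 kg, evenly spread), green cutting face on top, brown wood below; it lies flat on the slab, underside 60 above the bench. Axes: x across its width, y along its length from the plain foot end to the head end with the hanging hole, z out of the green face (up as it lies).
- board_foot (a point): Middle of the end face of the board's plain (foot) end, half-way through the thickness, 150 from the centre along the board's -y; same axes. This end points to the pegboard wall at the start, poking out past the slab in mid-air, above the gap or the stop strip or up to 30 short of the strip.
- board_head (a point): Middle of the end face of the board's head end, half-way through the thickness, 150 from the centre along the board's +y; same axes. A 36 x 32 square hanging hole goes right through the board, its near edge 32 from this end.
- rack: Fixed framed pegboard wall at the right of the bench, upright flat face 310 high. Origin on the bench at the foot of that face; x along the wall, y out of the wall towards slab and board, z up. The face lies at y = 0 from x = -190 to +270; a stock shelf stands behind it (down to y = -225, lower than the wall). A narrow dark board, fixed, already leans on it at x = 175 to 235.
- gap (a point): Middle of the gap for the foot, on the bare bench, 72 out from the wall face at the rack's x = 0; same axes as the rack. The gap is 55 wide and runs along the wall: on its wall side a fixed wooden baseboard (rack y = 0 to 45, 20 high), on the other side the fixed dark stop strip (rack y = 100 to 114, 10 high).
- slab: Fixed pounding slab, black on a grey felt pad, 250 along x, 170 along y, 60 high; origin at the centre of its underside, axes within 0.03 rad of the rack's. Its edge facing the wall is 205 to 223 from the wall. A board slid until its centre is just past that edge tips (friction on the pusher can hold it: draw back), foot falling in the gap, and rests as a ramp, head about 55 above the slab.
- mallet_c (a point): Bystander: middle of the white head (cylinder 60 diameter, 85 long, lying) of a mallet with a wooden handle about 200 long, loose.
- glue_c (a point): Bystander: centre of a glue jar, 60 diameter, 85 high, loose.
- basket_c (a point): Bystander: centre of a brown woven leather basket, about 130 diameter, 150 high, loose.
- tape_c (a point): Bystander: centre of a roll of kraft tape lying flat, 116 diameter, 48 high, loose.
- brush_c (a point): Bystander: centre of a dark shoe brush, 150 x 50 x 43 high, loose.

How it is judged:
At the end, for the whole second after the job is handed in: Plain end on the bench (end face centre below 25 mm), 45 to 100 mm from the wall, between baseboard and strip, off the wall's ends; head above 270 mm and within 30 mm of the pegboard; lean 0.08 to 0.35 rad from upright, square within 0.25 rad; at rest (y of board_foot in the frame of rack between 0.045 and 0.1 m and x of board_foot in the frame of rack between -0.16 and 0.15 m and height (world z) of board_foot below 0.025 m and y of board_head in the frame of rack below 0.03 m and angle between board_center's own y axis and vertical between 0.08 and 0.35 rad and height (world z) of board_head above 0.27 m and angle between the x axis of board_center and the x axis of rack, either way round below 0.25 rad and linear speed of board below 0.02 m/s and angular speed of board below 0.1 rad/s); the robot touches nothing.
It fails at once if the mallet is moved by more than 30 mm (distance of mallet_c from where it was at the start of the episode above 0.03 m).
It fails at once if the glue is moved by more than 30 mm (distance of glue_c from where it was at the start of the episode above 0.03 m).
It fails at once if the basket is moved by more than 30 mm (distance of basket_c from where it was at the start of the episode above 0.03 m).
It fails at once if the tape is moved by more than 30 mm (distance of tape_c from where it was at the start of the episode above 0.03 m).
It fails at once if the brush is moved by more than 30 mm (distance of brush_c from where it was at the start of the episode above 0.03 m).
It also fails if it takes over 54 s, if anything falls off the work surface, if the arm or the gripper's body presses on something with over 40 N, if the wrist force passes 120 N, or if a joint passes its speed limit or range.

## Robot

A 7-joint arm with a two-finger parallel gripper is mounted at the origin on the work surface. World frame = base frame: x ahead of the robot, y to its left, z up, the work surface at z = 0. Lengths are in m, angles in rad, forces in N, time in s.
With the tool pointing down it reaches from about 0.425 to 0.875 m from the base axis. Payload 8.4 kg.
Tool frame: the origin (TCP) lies midway between the tips of the shut fingers; the grasp point (between the pads) lies 19 mm behind it; z points along the fingers, y is the line along which they close (so a half turn about z gives the same grasp; the last joint's range is limited). The gripper opens to 87 mm and grips with 3 to 60 N. Pads are 19 mm wide; open, the fingers measure 117 mm over their backs; the gripper's body (75 mm by 190 mm) begins 51 mm behind the grasp point.
Start: joints at [1.088, 0.333, 0.04, 1.465, -0.013, 1.343, -0.059], TCP at [0.243, -0.603, 0.223] pointing down, gripper open.
Joint ranges: [-2.58, 2.58], [-0.38, 2.09], [-1.3, 1.39], [0.25, 2.4], [-1.5, 4.64], [0.08, 2.09], [-2.65, 2.65]. Speed limits (rad/s): [2.22, 2.22, 2.79, 2.79, 3.14, 3.14, 3.14].

## Interface

Orientations are given as a 3x3 rotation matrix whose columns are the frame's x, y, z axes.
In Python, from workcell import arm, effector, eyes gives the robot as it stands. The module is installed in compiled form; this text tells all that it offers. Calls block until the motion is done:
- arm.movep(position, orientation): joint-space move of the TCP to a pose.
- arm.move_l(position, speed=0.15, rotation=None): straight line of the TCP; rotation=None keeps the orientation; speed is the mean speed in m/s.
- arm.movej(angles): joint-space move.
- effector.gripper_open() and effector.grab(strength=None): open the fingers fully, or close them until they stop; strength is the grip in N (None keeps the last).
- arm.sleep(seconds).
- arm.solve_ik(position, orientation): joint angles nearest the present ones, or None.
- arm.get_obs(): the state.
- eyes.camera(name): name is "scene" or "top" or "wrist"; returns the picture (400x640x3 uint8, red, green, blue); there is no depth.
- eyes.camera_info(name): a dict with "mtx" (3x3 intrinsics, pixels), "R" (3x3) and "t" (3): a world point X has camera coordinates R X + t; the wrist camera has in their place "mount" (4x4, takes a point from camera to tool coordinates, whose origin is the TCP and whose axes are the flange's). Camera axes: x right, y down, z forward; pixel columns grow to the right and rows downward; lengths in m; the calibration is good to about 2 mm. The wrist camera is an equidistant fisheye: a pixel r from the principal point sees the ray r / f radians off the axis. A picture is of the moment at which its call begins: read the wrist's pose just before it. camera_info takes no time and is no camera call.
A pose or a line that the arm cannot do raises arm.Unreachable and nothing moves.
- arm.finish_job(): hands the job in; it is judged then, once.
Trained networks look in the newest picture that a camera, given by its name, has taken for a name from the list of things; names that differ only in an ending like _2 or _b are one class to them, and where a whole thing is asked for, a point or a joint stands for the part that bears it (a point fixed in the world has none). Each returns a list of dicts, best first, with "score" (0 to 1); they miss things now and then, are a little off and sometimes report something else, mostly with a low value. They report only what shows in the picture. A call takes as long as a camera call.
- eyes.look_for(thing, camera): "box" ([left, top, width, height] in pixels, round what is visible of it).
- eyes.masks_of(thing, camera): "region" (400x640 bool, what is visible of it) and "box" ([left, top, width, height] in pixels, round what is visible of it).
- eyes.tip_of(thing, camera): "xy" ([column, row] in pixels: a listed point, or the origin of a listed thing).
The state is a dict: "t": time; "q": joint angles; "qvel": joint speeds; "joint_torque": joint torques, N m; "tool_pos": TCP position; "tcp_rot": TCP orientation; "wrist_force": force on the tool from outside, world axes, zero at the start; "wrist_torque": the same for the moment, N m; "width": finger opening in m; "finger_force": force on a finger pad.
Only numpy, scipy, OpenCV 4.12 (cv2) and the standard library are available. Lean on these libraries where they do the work, as an engineer would, in place of code of your own. Each camera call takes 0.05 s, during which the arm holds its last target. There are 200 camera calls.

## Working session

There is one attempt and no reset: what is moved stays moved. The work goes in short steps, each a Python script; the robot and the scene stay as the last script left them, time stands still between calls to the robot, and variables do not carry over. Pictures are saved under pics/ and viewed, at most 10 in all, crops included, and the job is handed in when it is done.

```bash
mkdir -p pics; cat > h.py <<'E'
import numpy as np, cv2
from workcell import arm, effector, eyes
def save(cam,name):
    im=eyes.camera(cam); cv2.imwrite(f'pics/{name}.png',im[:,:,::-1]); return im
def ray(cam,px):
    c=eyes.camera_info(cam); R=np.array(c['R']);t=np.array(c['t']);K=np.array(c['mtx'])
    return -R.T@t, R.T@np.linalg.solve(K,[px[0],px[1],1.])
def onz(cam,px,z):
    o,d=ray(cam,px); return o+d*(z-o[2])/d[2]
def proj(cam,X):
    c=eyes.camera_info(cam); p=np.array(c['mtx'])@(np.array(c['R'])@np.array(X)+np.array(c['t'])); return p[:2]/p[2]
E
python3 - <<'E'
from h import *
np.set_printoptions(precision=4,suppress=True)
for c in ('scene','top'):
    save(c,c+'0'); i=eyes.camera_info(c); print(c, -np.array(i['R']).T@np.array(i['t']))
    for n,z in dict(board_center=.066,board_foot=.066,board_head=.066,rack=0,gap=0,slab=0,mallet_c=.03,glue_c=.042,basket_c=.075,tape_c=.024,brush_c=.021).items():
        r=eyes.tip_of(n,c)
        for q in r[:1]: print(n,round(q['score'],2),np.round(q['xy']),onz(c,q['xy'],z))
print(arm.get_obs())
E
```

```text
scene [1.067  0.3432 0.8651]
board_center 0.97 [274. 162.] [ 0.5037 -0.0107  0.066 ]
board_foot 0.9 [224. 153.] [ 0.5245 -0.1558  0.066 ]
board_head 0.68 [327. 179.] [0.501  0.1467 0.066 ]
rack 0.88 [187. 160.] [ 0.5465 -0.2877  0.    ]
gap 0.81 [210. 170.] [ 0.5534 -0.2015 -0.    ]
slab 0.67 [282. 189.] [0.5365 0.0246 0.    ]
mallet_c 0.67 [378. 285.] [0.7204 0.3603 0.03  ]
glue_c 0.93 [236. 264.] [0.8032 0.0308 0.042 ]
tape_c 0.66 [439. 182.] [0.3639 0.4326 0.024 ]
brush_c 0.95 [429. 214.] [0.478  0.4303 0.021 ]
top [0.3681 0.1219 1.4419]
board_center 0.57 [360. 216.] [ 0.5227 -0.0129  0.066 ]
board_foot 0.67 [409. 216.] [ 0.5261 -0.1526  0.066 ]
board_head 0.78 [306. 222.] [0.5047 0.1423 0.066 ]
rack 0.82 [442. 208.] [ 0.5581 -0.2668  0.    ]
gap 0.69 [422. 209.] [ 0.5538 -0.2064  0.    ]
slab 0.74 [348. 214.] [0.537  0.0172 0.    ]
mallet_c 0.64 [235. 150.] [0.7239 0.359  0.03  ]
glue_c 0.72 [236. 146.] [0.7325 0.3556 0.042 ]
basket_c 0.89 [182. 178.] [0.6267 0.5039 0.075 ]
tape_c 0.91 [207. 270.] [0.3672 0.4311 0.024 ]
brush_c 0.7 [210. 228.] [0.4898 0.4282 0.021 ]
{'t': 1.2, 'q': array([ 1.0878,  0.3332,  0.0399,  1.4654, -0.0134,  1.3433, -0.0585]), 'qvel': array([ 0.0004,  0.    , -0.0006,  0.0004, -0.0003,  0.0009, -0.0005]), 'joint_torque': array([ -0.0013, -65.6115,   1.3323, -40.4063,  -0.0599,   0.0352,
         0.0001]), 'tool_pos': array([ 0.2434, -0.6027,  0.2225]), 'tcp_rot': array([[ 0.9273,  0.3744, -0.    ],
       [ 0.3744, -0.9273,  0.    ],
       [ 0.    , -0.    , -1.    ]]), 'wrist_force': array([-0.1558,  0.2696, -0.6051]), 'wrist_torque': array([-0.0156,  0.0021,  0.0081]), 'finger_force': 0.0, 'width': 0.08725928090214899}
```

View pics/scene0.png

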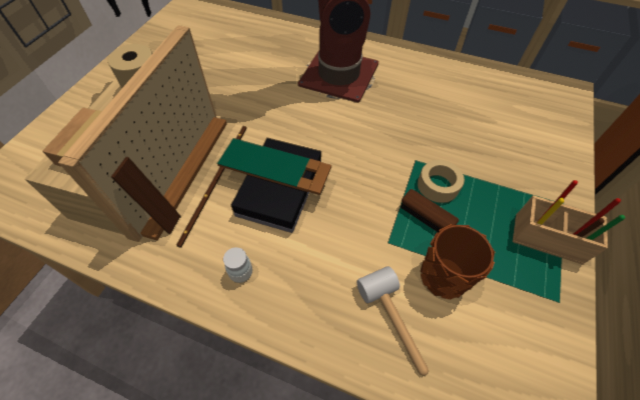

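View pics/top0.png

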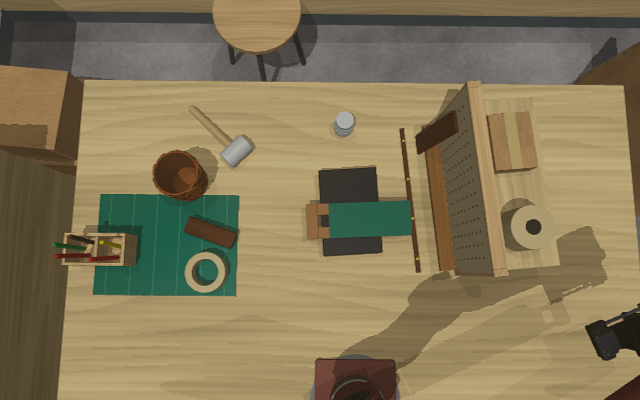

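The scene view shows the board lying on the slab, with its foot at about (224,153) and its head at (327,179). The wall is on the left, the strip runs from (243,128) to (180,243), and the glue is at (236,265). In the top view the strip runs from (402,130) to (418,270), and the board from about x=306 to 411. Next I'll measure the edges.

```bash
cat > m.py <<'E'
from h import *
np.set_printoptions(precision=4,suppress=True)
im=eyes.camera('top')
b=eyes.masks_of('board_center','top')[0]; m=b['region'].astype(np.uint8); m=cv2.morphologyEx(m,cv2.MORPH_CLOSE,np.ones((15,15),np.uint8))
P=np.argwhere(m)[:,::-1]
W=np.array([onz('top',p,.072)[:2] for p in P]).astype(np.float32)
r=cv2.minAreaRect(W*1000); print('board',b['score'],r, cv2.boxPoints(r))
# strip: dark pixels per row
S=[]
hsv=im.max(2).astype(int)
for row in list(range(135,195))+list(range(242,268)):
    seg=hsv[row,394:424]; w=np.clip(130-seg,0,None)
    if w.sum()>40: S.append((row,394+(w*np.arange(30)).sum()/w.sum()))
S=np.array(S); 
k=np.polyfit(S[:,0],S[:,1],1); res=S[:,1]-np.polyval(k,S[:,0]); print('strip fit',len(S),k,res.std())
g=abs(res)<1.5; k=np.polyfit(S[g,0],S[g,1],1)
a,c=[onz('top',(np.polyval(k,v),v),.01) for v in (265,135)]
print('strip pts',a,c,'ang',np.arctan2(*(c-a)[[1,0]]))
s=eyes.masks_of('slab','top')[0]; P=np.argwhere(s['region'])[:,::-1]
W=np.array([onz('top',p,.06)[:2] for p in P]).astype(np.float32)
r=cv2.minAreaRect(W*1000); print('slab',s['score'],r, cv2.boxPoints(r))
cr=cv2.resize(im[110:290,290:510],None,fx=3.3,fy=3.3,interpolation=cv2.INTER_CUBIC)
cv2.imwrite('pics/topcrop.png',cr[:,:,::-1])
E
python3 m.py
```

```text
Traceback (most recent call last):
  File "m.py", line 4, in <module>
    b=eyes.masks_of('board_center','top')[0]; m=b['region'].astype(np.uint8); m=cv2.morphologyEx(m,cv2.MORPH_CLOSE,np.ones((15,15),np.uint8))
      ~~~~~~~~~~~~~~~~~~~~~~~~~~~~~~~~~~~^^^
IndexError: list index out of range
```

```bash
cat >> h.py <<'E'
def mask(n,cam,tries=5):
    for _ in range(tries):
        eyes.camera(cam); r=eyes.masks_of(n,cam)
        if r and r[0]['score']>.4: return r[0]
    raise RuntimeError('no mask '+n)
E
sed -i "s/eyes.masks_of(\('[a-z_]*'\),'top')\[0\]/mask(\1,'top')/" m.py; python3 m.py
```

```text
Traceback (most recent call last):
  File "m.py", line 6, in <module>
    W=np.array([onz('top',p,.072)[:2] for p in P]).astype(np.float32)
                ~~~^^^^^^^^^^^^^^
  File "h.py", line 9, in onz
    o,d=ray(cam,px); return o+d*(z-o[2])/d[2]
        ~~~^^^^^^^^
  File "h.py", line 6, in ray
    c=eyes.camera_info(cam); R=np.array(c['R']);t=np.array(c['t']);K=np.array(c['mtx'])
ValueError: time passes only in moves, steps and waits
```

```bash
sed -i 's/eyes.camera_info(cam)/info(cam)/' h.py; sed -i '2a import functools\ninfo=functools.lru_cache(None)(lambda n: eyes.camera_info(n))' h.py; python3 m.py
```

```text
board 0.63 ((513.4303588867188, -7.9937896728515625), (100.8897705078125, 300.07965087890625), 2.746732234954834) [[ 455.8533  139.4563]
 [ 470.2335 -160.2786]
 [ 571.0074 -155.4439]
 [ 556.6272  144.291 ]]
strip fit 85 [  0.0481 401.9415] 4.2526878779167365
strip pts [ 0.386  -0.1816  0.01  ] [ 0.7818 -0.1705  0.01  ] ang 0.028020073076339958
slab 0.88 ((539.1727294921875, 17.370956420898438), (258.48089599609375, 175.3288116455078), 3.2707059383392334) [[405.1412  97.5189]
 [415.1444 -77.5243]
 [673.2042 -62.777 ]
 [663.201  112.2662]]
```

View pics/topcrop.png

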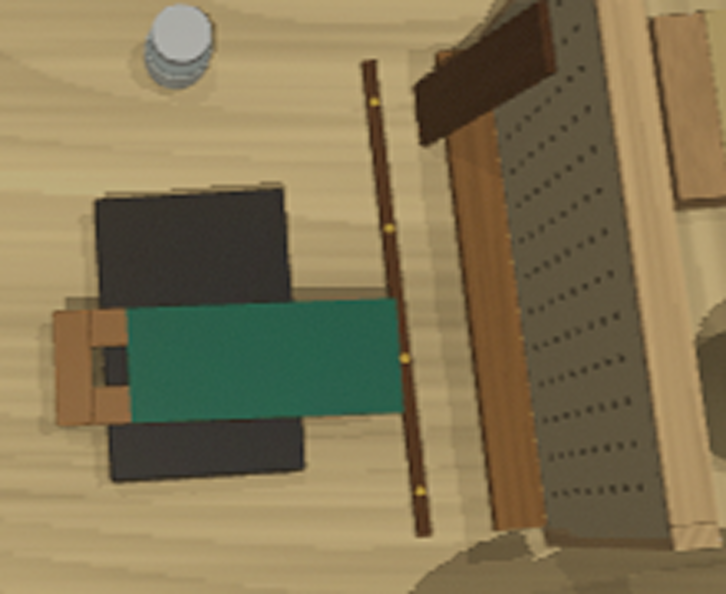

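The crop gives clean edges. The strip runs (369,62)–(424,535), the baseboard's outer edge (448,150)–(493,528), and the slab's wall-side edge (283,186)–(304,470). I'll convert these to world coordinates.

```bash
python3 - <<'E'
from h import *
np.set_printoptions(precision=4,suppress=True)
f=lambda X,Y,z:onz('top',(290+X/3.3,110+Y/3.3),z)
for n,a,b,z in [('strip',(424,535),(369,62),.01),('base',(493,528),(448,150),.02),('slabwall',(304,470),(283,186),.06),('slabfar',(112,480),(96,198),.06)]:
    p,q=f(*a,z),f(*b,z); print(n,p,q,'ang',np.arctan2(q[1]-p[1],q[0]-p[0]))
# arm feasibility: gripping at ramp, final
for p in [(.51,.15,.07),(.53,.06,.13)]:
    for d in (0,.42,.7):
        z=np.array([0.05,-np.cos(d),-np.sin(d)]);z/=np.linalg.norm(z); x=np.cross([0,0,1],z);x/=np.linalg.norm(x)
        for s in (1,-1):
            X=s*x; R=np.c_[X,np.cross(z,X),z]; q=arm.solve_ik(np.array(p),R); print(p,d,s,q)
E
```

```text
strip [ 0.3653 -0.189   0.01  ] [ 0.8013 -0.1476  0.01  ] ang 0.0946298771873681
base [ 0.3721 -0.2482  0.02  ] [ 0.7154 -0.2169  0.02  ] ang 0.09088327458382589
slabwall [ 0.4201 -0.0753  0.06  ] [ 0.6713 -0.0596  0.06  ] ang 0.06276158707574975
slabfar [0.41   0.0909 0.06  ] [0.6587 0.1068 0.06  ] ang 0.06358687092616833
(0.51, 0.15, 0.07) 0 1 [-1.2928  1.2056  0.6157  1.4787  0.4838  1.7425 -2.3999]
(0.51, 0.15, 0.07) 0 -1 [-0.7911  1.0777 -0.1224  1.4474  0.9089  2.0684  0.3999]
(0.51, 0.15, 0.07) 0.42 1 [-0.9061  0.802   0.0817  1.5894  0.668   1.6919 -2.603 ]
(0.51, 0.15, 0.07) 0.42 -1 [-0.3076  0.9712 -0.783   1.5531  1.0831  2.0762  0.26  ]
(0.51, 0.15, 0.07) 0.7 1 [-1.1114  0.6567  0.4253  1.7036  0.4213  1.4114 -2.3934]
(0.51, 0.15, 0.07) 0.7 -1 [-0.1033  0.8694 -0.9752  1.6466  1.0561  1.9112  0.2922]
(0.53, 0.06, 0.13) 0 1 [-1.2166  1.0456  0.6166  1.6514  0.6305  1.6551 -2.4138]
(0.53, 0.06, 0.13) 0 -1 [-0.599   0.9292 -0.2233  1.6155  1.0478  2.065   0.4106]
(0.53, 0.06, 0.13) 0.42 1 [-1.1929  0.7432  0.619   1.735   0.5332  1.4799 -2.3315]
(0.53, 0.06, 0.13) 0.42 -1 [-0.1654  0.7993 -0.7669  1.677   1.1067  2.0152  0.3914]
(0.53, 0.06, 0.13) 0.7 1 [-0.0475  0.6175 -0.8014  1.7338  0.9683  1.7674 -2.6321]
(0.53, 0.06, 0.13) 0.7 -1 [-0.0289  0.6286 -0.8286  1.7329  0.9802  1.78    0.5022]
```

```bash
cat >> h.py <<'E'
al=.093; ex=np.array([np.cos(al),np.sin(al),0]); ey=np.array([-np.sin(al),np.cos(al),0]); ez=np.array([0,0,1.])
O=.535*ex-.328*ey
def rk(x,y,z): return O+x*ex+y*ey+z*ez
def torack(p): d=np.array(p)-O; return np.array([d@ex,d@ey,d@ez])
def frame(z,y):
    y=np.array(y)/np.linalg.norm(y); z=np.array(z,float); z-=y*(y@z); z/=np.linalg.norm(z); return np.c_[np.cross(y,z),y,z]
def st(): 
    o=arm.get_obs(); print('t %.1f'%o['t'],'tcp',np.round(o['tool_pos'],4),'rk',np.round(torack(o['tool_pos']),4),'F',np.round(o['wrist_force'],1),'w',round(o['width'],4)); return o
E
python3 - <<'E'
from h import *
c=np.array([.5134,-.008,0]); v=np.array([.048,-.99885,0]); bx=np.array([.99885,.048,0])
head=c-.15*v
Rs=[frame([0,0,-1],s*bx) for s in (1,-1)]
st()
arm.move_l([.243,-.603,.46],speed=.25); effector.grab(10)
p=head-.045*v; p[2]=.2
qs=[arm.solve_ik(p,R) for R in Rs]; print(qs)
i=min((k for k in (0,1) if qs[k] is not None),key=lambda k:abs(qs[k]-arm.get_obs()['q']).max())
print(i); hi=p.copy(); hi[2]=.42; 
try: arm.movep(hi,Rs[i])
except arm.Unreachable: print('hi unreachable')
st()
arm.movep(p,Rs[i]); p[2]=.064; arm.move_l(p,speed=.12); st()
q=head-.012*v; q[2]=.064; arm.move_l(q,speed=.08); st()
save('top','top1')
E
```

```text
t 1.8 tcp [ 0.2434 -0.6027  0.2226] rk [-0.3486 -0.2947  0.2226] F [0.8 0.2 0.6] w 0.0868
[array([ 0.45229082,  0.25029898, -1.01588683,  1.73108798,  0.2213338 ,
        1.28339503, -0.56500105]), array([ 0.51240243,  0.27779807, -1.09737316,  1.7291278 ,  0.25668059,
        1.29210554,  2.54860363])]
0
t 7.3 tcp [0.5046 0.1858 0.4199] rk [-0.0154  0.4662  0.4199] F [-0.6 -0.4 -1. ] w 0.0008
t 9.5 tcp [0.5045 0.187  0.0647] rk [-0.0153  0.4674  0.0647] F [ 0.9  0.3 -1.4] w 0.0007
t 10.1 tcp [0.5057 0.1535 0.0641] rk [-0.0172  0.4339  0.0641] F [-0.3 -0.4  0.3] w 0.0008
```

View pics/top1.png

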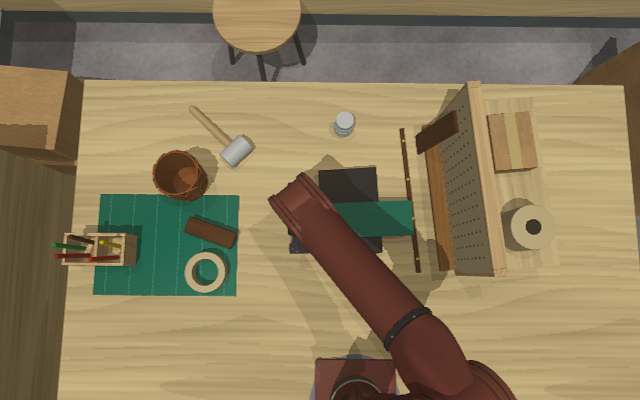

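The arm hides the board's head, but the foot end is still at (411,218), so the board has not moved yet. Next I'll push it to the tipping point and draw back.

```bash
python3 - <<'E'
from h import *
v=np.array([.048,-.99885,0]); p=arm.get_obs()['tool_pos'].copy(); p[2]=.064
for d in (.03,.06,.073):
    arm.move_l(p+d*v,speed=.06); st()
arm.move_l(p-.03*v,speed=.15); arm.sleep(.3); st()
save('scene','scene2'); m=mask('board_center','scene'); print(m['score'],m['box'])
for n in ('board_foot','board_head'): print(n,[(np.round(q['xy']),q['score']) for q in eyes.tip_of(n,'scene')])
E
```

```text
t 10.8 tcp [0.507  0.1231 0.0639] rk [-0.0188  0.4035  0.0639] F [-0.1  0.4  0.2] w 0.0003
t 11.4 tcp [0.5085 0.0933 0.0639] rk [-0.0201  0.3737  0.0639] F [0.2 0.7 0.2] w 0.0007
t 11.8 tcp [0.5092 0.0803 0.0639] rk [-0.0206  0.3607  0.0639] F [-0.2 -0.5 -0.4] w 0.0004
t 12.9 tcp [0.5044 0.1831 0.064 ] rk [-0.0158  0.4635  0.064 ] F [ 0.1 -0.1  0.4] w 0.0007
0.81 [204.1, 142.9, 99.8, 33.2]
board_foot [(array([214., 161.]), 0.95), (array([298., 158.]), 0.21)]
board_head [(array([300., 158.]), 0.82)]
```

View pics/scene2.png

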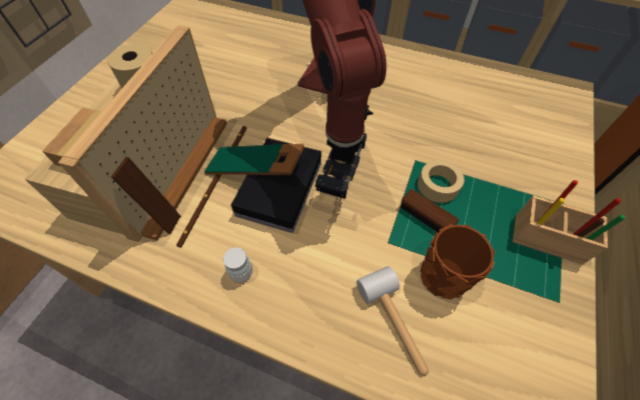

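The board has tipped into a ramp, with its foot at about (214,161) and its head at (300,158). I'll fit its pose to the masks from both cameras.

```bash
cat > fit.py <<'E'
from h import *
from scipy.optimize import minimize
def corners(q):
    xf,yl,s,yaw=q  # foot underside corner line at (xf,yl,0) rack, slope s, yaw about z
    u=np.array([np.sin(yaw)*np.cos(s),np.cos(yaw)*np.cos(s),np.sin(s)]); n=np.array([-np.sin(yaw)*np.sin(s),-np.cos(yaw)*np.sin(s),np.cos(s)]); w=np.cross(u,n)
    f=np.array([xf,yl,0.])
    return np.array([rk(*(f+a*w*.05+b*u*.3+c*n*.012)) for a in(-1,1) for b in (0,1) for c in (0,1)])
def fit(q0,cams=('scene','top'),lower=True):
    M={}
    for c in cams:
        try: M[c]=cv2.GaussianBlur(cv2.morphologyEx(mask('board_center',c)['region'].astype(np.uint8),cv2.MORPH_CLOSE,np.ones((9,9),np.uint8)).astype(np.float32),(0,0),1)
        except RuntimeError as e: print(e)
    def cost(q):
        t=0
        for c,m in M.items():
            h=cv2.convexHull(np.array([proj(c,X) for X in corners(q)],np.float32))
            r=np.zeros((400,640),np.uint8); cv2.fillConvexPoly(r,np.round(h*16).astype(np.int32),1,shift=4)
            r=cv2.GaussianBlur(r.astype(np.float32),(0,0),1); t+=np.abs(r-m).sum()/m.sum()
        return t
    b=None
    for k in range(3):
        r=minimize(cost,q0 if b is None else b.x,method='Nelder-Mead',options=dict(initial_simplex=(np.array(q0 if b is None else b.x)+np.vstack([np.zeros(4),np.diag([.02,.02,.1,.1])])),maxiter=300)); b=r
    print('fit',np.round(b.x,4),'cost',round(b.fun,3),'cams',list(M)); return b.x
E
python3 - <<'E'
from fit import *
q0=[-.02,.064,.41,-.04]
for cams in (('scene','top'),('scene',)):
    q=fit(q0,cams); print('expected slope',np.arctan2(.06,.209-q[1]))
E
```

```text
fit [-0.0346  0.07    0.4076  0.05  ] cost 0.127 cams ['scene', 'top']
expected slope 0.4073690100400965
fit [-0.0388  0.0716  0.4216  0.0876] cost 0.036 cams ['scene']
expected slope 0.4118549989297898
```

```bash
cat > path.py <<'E'
from h import *
def pose(s,xf,yf,zf,yaw,sg,ins=.022,off=0.):
    """board pose: foot lowest edge at (yf,zf), slope s; returns TCP pos,R (tool along -u, tool y = sg*n)"""
    u=np.array([np.sin(yaw)*np.cos(s),np.cos(yaw)*np.cos(s),np.sin(s)]); n=np.array([-np.sin(yaw)*np.sin(s),-np.cos(yaw)*np.sin(s),np.cos(s)])
    c=0. if s<np.pi/2 else .012
    p=np.array([xf,yf,zf])+(.006-c+off)*n+(.3-ins)*u
    B=np.c_[ex,ey,ez]
    return rk(*p), frame(-B@u, sg*(B@n))
XF,YF,YAW=-.036,.071,.065
E
python3 - <<'E'
from path import *
np.set_printoptions(precision=2,suppress=True)
for sg in (1,-1):
    for s,k,ins in [(.46,1,-.06),(.46,1,.022),(.8,.7,.022),(1.1,.4,.022),(1.4,.2,.022),(1.63,0,.022),(1.63,0,-.06)]:
        p,R=pose(s,XF,YF,.002,YAW*k,sg,ins); print(sg,s,p,arm.solve_ik(p,R))
E
```

```text
1 0.46 [0.51 0.11 0.17] [-1.24  0.7   0.62  1.67  0.48  1.6  -2.31]
1 0.46 [0.51 0.04 0.13] [-1.18  0.68  0.62  1.79  0.53  1.46 -2.34]
1 0.8 [ 0.51 -0.02  0.21] [ 0.2   0.36 -0.85  1.81  0.86  1.66 -2.4 ]
1 1.1 [ 0.51 -0.09  0.25] [ 0.67  0.14 -0.98  1.78  0.58  1.43 -1.94]
1 1.4 [ 0.52 -0.17  0.28] [ 1.11  0.17 -1.09  1.66  0.32  1.4  -1.52]
1 1.63 [ 0.52 -0.22  0.28] [ 1.23  0.33 -1.08  1.52  0.23  1.48 -1.34]
1 1.63 [ 0.52 -0.22  0.36] [ 1.24  0.33 -1.13  1.36  0.24  1.65 -1.34]
-1 0.46 [0.51 0.11 0.17] [-0.27  0.74 -0.72  1.61  0.99  2.04  0.41]
-1 0.46 [0.51 0.04 0.13] [-0.02  0.81 -0.92  1.73  1.13  2.05  0.35]
-1 0.8 [ 0.51 -0.02  0.21] [ 0.41  0.49 -1.15  1.81  0.97  1.77  0.67]
-1 1.1 [ 0.51 -0.09  0.25] [ 0.9   0.23 -1.27  1.78  0.67  1.49  1.14]
-1 1.4 [ 0.52 -0.17  0.28] [ 1.24  0.23 -1.27  1.65  0.39  1.42  1.57]
-1 1.63 [ 0.52 -0.22  0.28] [ 1.32  0.39 -1.24  1.52  0.31  1.5   1.74]
-1 1.63 [ 0.52 -0.22  0.36] [ 1.3   0.38 -1.25  1.36  0.3   1.66  1.76]
```

```bash
python3 - <<'E'
from path import *
sg=-1
p=arm.get_obs()['tool_pos'].copy(); p[2]=.24; arm.move_l(p,speed=.25); effector.gripper_open()
P,R=pose(.46,XF,YF,.002,YAW,sg,-.10,.01); arm.movep(P,R); st()
P,R=pose(.46,XF,YF,.002,YAW,sg,-.01,.004); arm.move_l(P,speed=.15); st()
P,R=pose(.46,XF,YF,.002,YAW,sg,.022,0); arm.move_l(P,speed=.08); st()
save('scene','scene3')
E
```

```text
t 17.0 tcp [0.5112 0.141  0.1942] rk [-0.0129  0.4209  0.1942] F [ 0.1 -0.2 -0.2] w 0.0872
t 17.7 tcp [0.5132 0.0642 0.1492] rk [-0.018   0.3442  0.1492] F [0.1 0.7 1. ] w 0.0874
t 18.3 tcp [0.5137 0.0365 0.1307] rk [-0.0201  0.3166  0.1307] F [-0.6  0.4  0.2] w 0.0871
```

View pics/scene3.png

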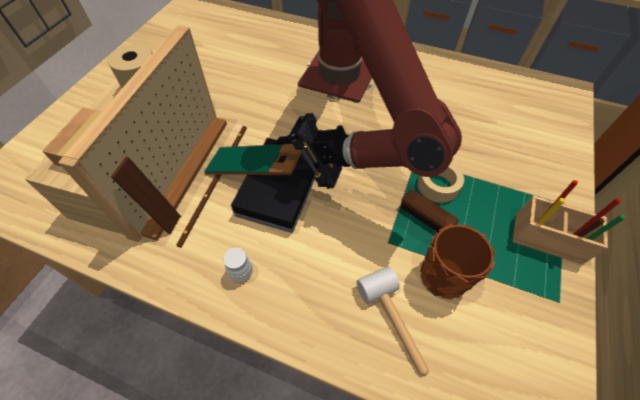

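The open fingers straddle the board's head near (290,155) with nothing disturbed. I'll grip and start rotating the board up.

```bash
python3 - <<'E'
from path import *
sg=-1
effector.grab(50); st()
for s,k in [(.6,.9),(.8,.7),(1.0,.5)]:
    P,R=pose(s,XF,YF+.003,.004,YAW*k,sg); arm.move_l(P,speed=.12,rotation=R); st()
save('scene','scene4')
E
```

```text
t 19.5 tcp [0.5138 0.0368 0.1306] rk [-0.02    0.3169  0.1306] F [ 0.6  0.2 -1.7] w 0.0115
t 20.0 tcp [0.5124 0.019  0.1658] rk [-0.023   0.2993  0.1658] F [-0.3  0.  -4. ] w 0.0117
t 20.6 tcp [ 0.5109 -0.017   0.2063] rk [-0.0279  0.2637  0.2063] F [-0.9 -1.1 -3.7] w 0.0119
t 21.2 tcp [ 0.5111 -0.0607  0.2398] rk [-0.0318  0.2201  0.2398] F [-0.1  1.3 -2.8] w 0.0116
```

View pics/scene4.png

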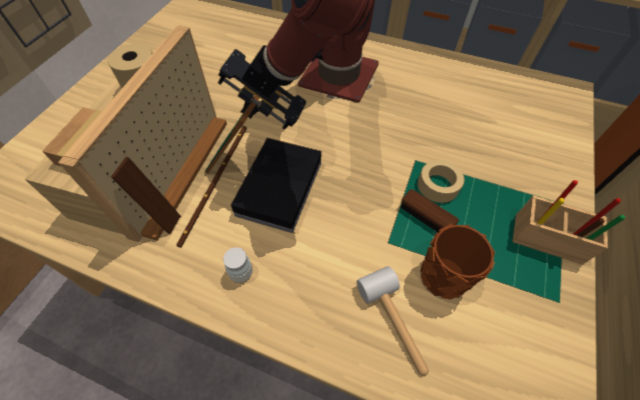

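The board is gripped and tilted up, with its foot over the gap near (210,170) in front of the baseboard. I'll carry on to upright.

```bash
python3 - <<'E'
from path import *
sg=-1
for s,k,y in [(1.25,.3,.075),(1.45,.1,.077),(1.565,0,.082),(1.63,0,.072)]:
    P,R=pose(s,XF,y,.004,YAW*k,sg); arm.move_l(P,speed=.12,rotation=R); st()
im=save('scene','scene5')
m=mask('board_center','scene'); print(m['score'],m['box'])
for n in ('board_foot','board_head'): print(n,[(np.round(q['xy']),q['score']) for q in eyes.tip_of(n,'scene')])
print('exp foot',proj('scene',rk(XF,.078,.004)),'head',proj('scene',rk(XF,.06,.3)))
a=np.vstack([rk(x,.084,.004) for x in (XF-.05,XF+.05)]); print('exp foot corners',[proj('scene',p) for p in a])
cv2.imwrite('pics/c5.png',cv2.resize(im[60:260,100:340],None,fx=3,fy=3,interpolation=cv2.INTER_CUBIC)[:,:,::-1])
E
```

```text
t 22.0 tcp [ 0.5141 -0.1222  0.2686] rk [-0.0345  0.1586  0.2686] F [-0.1  1.  -3.4] w 0.0115
t 22.6 tcp [ 0.5178 -0.1746  0.2798] rk [-0.0356  0.1061  0.2798] F [ 0.1  0.7 -3.3] w 0.0118
t 23.0 tcp [ 0.5201 -0.2023  0.2813] rk [-0.0359  0.0783  0.2813] F [-0.   0.1 -3.2] w 0.0117
t 23.3 tcp [ 0.5216 -0.2185  0.2814] rk [-0.036   0.062   0.2814] F [-0.   0.4 -4.6] w 0.0118
0.91 [167.0, 68.2, 58.0, 105.9]
board_foot [(array([216., 161.]), 0.73)]
board_head [(array([183.,  77.]), 0.84)]
exp foot [215.44606207 160.91778421] head [179.83094019  78.20471273]
exp foot corners [array([224.24923532, 149.23301893]), array([209.96799168, 174.08297442])]
```

View pics/c5.png

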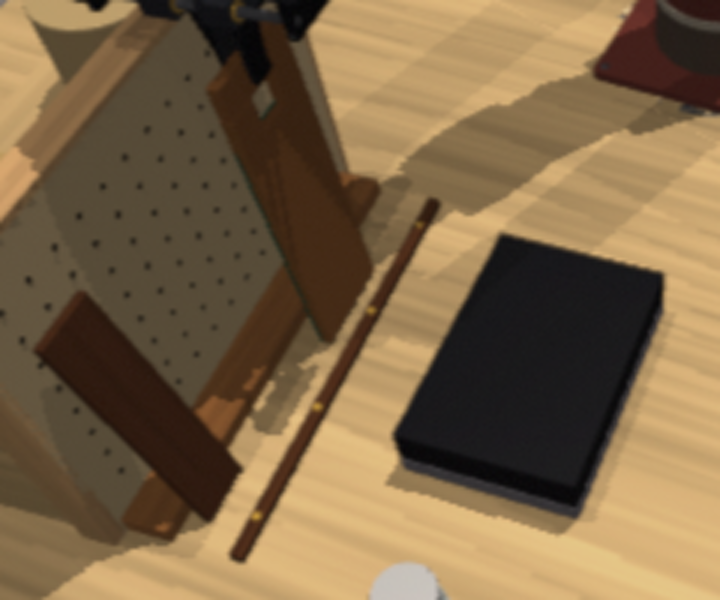

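The foot corners at (224,150) and (208,173) match the prediction, so the foot is in the gap just inside the strip. I'll lower it, tilt slightly more, release and withdraw.

```bash
python3 - <<'E'
from path import *
sg=-1
for z in (.002,.000,-.002):
    P,R=pose(1.63,XF,.072,z,0,sg); arm.move_l(P,speed=.03,rotation=R); o=st()
    if o['wrist_force'][2]>1: break
effector.gripper_open(); arm.sleep(.5); st()
z=arm.get_obs()['tcp_rot'][:,2]; p=arm.get_obs()['tool_pos']
arm.move_l(p-.04*z,speed=.05); arm.sleep(.5); arm.move_l(p-.10*z,speed=.15); arm.sleep(.8); st()
im=save('scene','scene6')
for n in ('board_foot','board_head'): print(n,[(np.round(q['xy']),q['score']) for q in eyes.tip_of(n,'scene')])
print('exp foot',proj('scene',rk(XF,.078,.004)),proj('scene',rk(XF,.09,.004)),'head',proj('scene',rk(XF,.006,.29)))
cv2.imwrite('pics/c6.png',cv2.resize(im[20:260,100:340],None,fx=2.5,fy=2.5,interpolation=cv2.INTER_CUBIC)[:,:,::-1])
E
```

```text
t 23.8 tcp [ 0.5215 -0.2187  0.2797] rk [-0.0361  0.0618  0.2797] F [ 0.1 -0.1 -3.2] w 0.0118
t 24.0 tcp [ 0.522  -0.2191  0.2785] rk [-0.0356  0.0614  0.2785] F [0.5 0.2 2.1] w 0.012
t 25.9 tcp [ 0.5216 -0.219   0.2779] rk [-0.036   0.0615  0.2779] F [-0.5 -0.6 -1. ] w 0.0869
t 28.7 tcp [ 0.5222 -0.2249  0.3777] rk [-0.036   0.0556  0.3777] F [ 0.2  0.5 -0.5] w 0.0866
board_foot [(array([216., 160.]), 0.78)]
board_head [(array([161.,  78.]), 0.6)]
exp foot [215.44606207 160.91778421] [219.11461003 161.8069436 ] head [160.76652818  77.46517198]
```

View pics/c6.png

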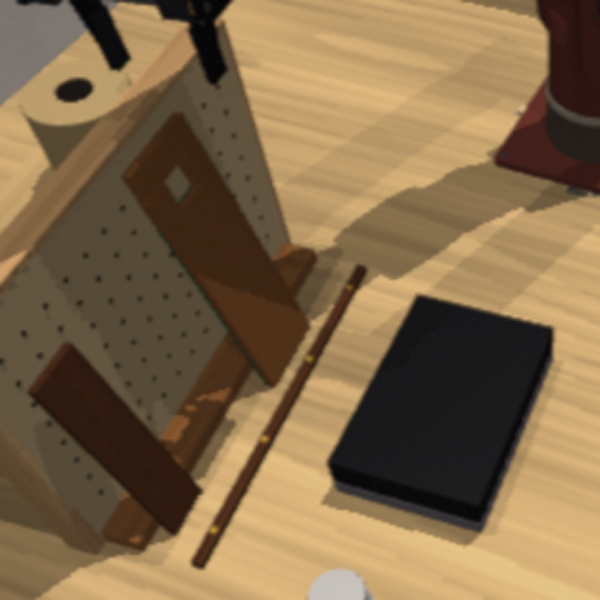

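The board now leans squarely on the pegboard with its foot in the gap and the gripper clear. The foot reads (216,160) against a predicted (215,161), and the head (161,78) against (161,77). Handing in.

```bash
python3 -c "
from h import *
print(arm.finish_job())"
```

```text
the job is handed in; nothing more can be done
None
```

I stood the board up with its foot in the gap and its head leaning squarely on the pegboard, released it, and handed the job in about 29 s into the 54 s limit; the hand-in returned no verdict.

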